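# Set a printed blade on the inspection post and hold the torch on it

## Task

Stand the printed fan blade upright and centred on the narrow head of the inspection post, with the long side of its base along the long side of the head, and let go of it. Then draw the pocket torch up out of its holder, tip it over and hold it raised so that its lens points slanting down, about 45 degrees, at the middle of the blade from about 10 cm away, without touching the blade or the post. Finish while still holding the torch there, and leave the bracket, gear, flange and spare cell where they are.

Things in the scene. Friction and masses are not known exactly. Their poses are not given: they have to be found in the camera images.
- blade: printed fan blade sample, pale grey, 50 g: a rectangular base 28 (x) x 42 (y) x 10 mm high with an upright blade on its middle, about 10 mm thick (x) and 32 mm wide (y), rising to 70 mm above the underside. Origin: centre of the underside; z points up out of the blade. It stands upright on the table among the bracket, gear and flange, in any of their four places
- blade_mid (a point): the middle of the printed blade: the point on its vertical centre line 35 mm above its underside
- post: inspection post fixed to the table, aluminium: dark round foot 68 mm across and 8 mm high, thin column, and on top a flat rectangular head 24 mm (x) x 36 mm (y) whose upper face is 50 mm above the table; the blade's base overhangs it 2 to 3 mm all round. Origin: centre of the foot's underside, z up
- post_top (a point): centre of the upper face of the post's head, 50 mm above the table
- holder: printed grey holder fixed to the table: a block 52 x 52 x 56 mm high with an upright round bore 28.2 mm across and 48 mm deep, and on its +y side a lower step 40 mm long and 36 mm high with a small bore for a spare cell. Origin: on the bore's axis, at the table; z up
- holder_mouth (a point): centre of the mouth of the torch bore, 56 mm above the table
- torch: black pocket torch, a plain round barrel 25 mm across and 100 mm long, 0.08 to 0.15 kg. It stands in the holder's bore with its lens down and its tail up; 52 mm of the tail end stick out, the tail's end being 108 mm above the table. Its x axis runs along the barrel from tail to lens (pointing down at the start). The origin lies midway along, on the barrel's surface, 12.5 mm off the barrel's axis
- torch_lens (a point): centre of the torch's lens end, on the barrel's axis; its x axis points out of the lens along the beam
- torch_tail (a point): centre of the torch's tail end, on the barrel's axis, 100 mm from the lens; its axes are parallel to the torch's
- bracket: bent sheet-metal bracket, 40 x 50 x 50 mm, a bystander on the table; origin at the centre of its underside
- gear: steel spur gear, 50 mm across, 16 mm high, a bystander lying on the table; origin at the centre of its underside
- flange: turned aluminium flange, 60 mm across, 25 mm high, a bystander lying on the table; origin at the centre of its underside
- cell: spare battery cell, 14 mm across and 51 mm long, a bystander standing in the holder's low step 46 mm beside the torch, 23 mm of it sticking out, its end 59 mm above the table; origin midway along, on its surface
Mind the look-alikes: they are no part of the job. There is more than one size of the torch; the one meant has the size given above.

How it is judged:
By the outcome, as a careful person would: the job done as asked, in the order asked, and still so for the second after the job is handed in, while the arm keeps its last pose, push and grip.
It also fails if it takes over 58 s, if anything falls off the work surface, if the arm or the gripper's body presses on something with over 40 N, if the wrist force passes 120 N, or if a joint passes its speed limit or range.

## Robot

A 6-joint arm with a two-finger parallel gripper is mounted at the origin on a cart in front of the work surface, level with it; the furniture and walls round the work are solid. World frame = base frame: x ahead of the robot, y to its left, z up, the work surface at z = 0. Lengths are in m, angles in rad, forces in N, time in s.
With the tool pointing down it reaches from about 0.35 to 0.775 m from the base axis. Payload 7.3 kg.
Tool frame: the origin (TCP) lies at the centre of the arm's flange, where the gripper is bolted on; the fingertips stand 178 mm ahead of it and the grasp point (between the pads) lies 159 mm ahead of it; z points along the fingers, y is the line along which they close (so a half turn about z gives the same grasp; the last joint's range is limited). The gripper opens to 92 mm and grips with 3 to 60 N. Pads are 19 mm wide; open, the fingers measure 130 mm over their backs; the gripper's body (75 mm by 190 mm) begins 47 mm behind the grasp point.
Start: joints at [-1.351, 0.342, 1.524, -0, 1.275, -0.146], TCP at [0.188, -0.49, 0.405] pointing down, gripper open.
Joint ranges: [-2.53, 2.53], [-0.77, 2.02], [0.04, 2.7], [-1, 4.14], [0.28, 2.66], [-3.11, 3.11]. Speed limits (rad/s): [2.57, 2.57, 3.14, 3.14, 3.14, 3.14].

## Interface

Orientations are given as [roll, pitch, yaw] about the fixed x, y, z axes, in that order (R = Rz(yaw) Ry(pitch) Rx(roll)).
In Python, from cell import robot gives the robot as it stands.
- The arm moves only by the tool pendant, called after ">>>" as name([rows], argument=value, ...), one row to a line, values as JSON. Schema: {"type":"object","properties":{"ticks":{"type":"array","items":{"type":"array","prefixItems":[{"type":"array","items":{"type":"number"},"minItems":3,"maxItems":3},{"type":"array","items":{"type":"number"},"minItems":3,"maxItems":3}],"minItems":2,"maxItems":2},"minItems":1,"maxItems":8},"aperture":{"type":"number"},"squeeze":{"type":"number"},"only":{"type":"string"},"quiet":{"type":"boolean"},"lines":{"type":"string"}},"required":["ticks"],"additionalProperties":false}. ticks is a list of rows, 1 to 8 of them, each written [[dx, dy, dz], [rx, ry, rz]]: dx, dy, dz in shares of 80 cm (1.0 is 80 cm), then a rotation vector rx, ry, rz in fractions of the full range, 1 being pi/2 rad; each row shifts and turns the commanded pose from where the row before left it, along the tool's axes as they then stand; what a row does not reach is not made up. A row lasts 1/12 s, in which the tool goes at most 0.0417 m and 0.125 rad, less where a joint would pass 70% of its speed; a pose out of reach is approached as far as the arm can. aperture is the finger opening in m, set as the call begins (left out keeps the last). The fingers move at their own pace and stop on an object; squeeze is the grip in N (left out, the last holds). Time passes only in rows, so rows that do not move let the fingers close. The tool returns the time, the measured TCP pose, the force, the opening and the grip force at its end. only (a regular expression) keeps the lines of the reply that match it, lines (a string "A,B") keeps lines A to B, and quiet returns only ok. Input that does not fit is refused with a message, and nothing moves.
- robot.observe(): the state, without advancing time (a new reading comes with each control period).
- robot.read_camera(name): name is "scene" or "top" or "wrist"; returns a dict with "image" (420x560x3 uint8, red, green, blue), "fx", "fy", "cx", "cy" (pixels), "pose" (4x4, takes a point from camera to world coordinates). Camera axes: x right, y down, z forward; pixel columns grow to the right and rows downward; lengths in m; the calibration is good to about 2 mm. The wrist camera is an equidistant fisheye: a pixel r from the principal point sees the ray r / f radians off the axis. A picture is of the moment at which its call begins. There is no depth.
- robot.hand_in(): hands the job in; it is judged then, once.
The state is a dict: "time": time; "qpos": joint angles; "qvel": joint speeds; "joint_efforts": joint torques, N m; "tool_pos": TCP position; "tool_rot": TCP orientation; "contact_force": force on the tool from outside, world axes, zero at the start; "torque": the same for the moment, N m; "opening": finger opening in m; "grip_force": force on a finger pad.
Only numpy, scipy, OpenCV 4.12 (cv2) and the standard library are available. Lean on these libraries where they do the work, as an engineer would, in place of code of your own. Each camera call takes 0.05 s, during which the arm holds its last target. There are 200 camera calls.

## Working session

There is one attempt and no reset: what is moved stays moved. The work goes in short steps, Python scripts to look and compute and a tool call to move; the robot and the scene stay as the last step left them, time stands still between calls to the robot, and variables do not carry over. Pictures are saved under pics/ and viewed, at most 12 in all, crops included, and the job is handed in when it is done.

```bash
ls; mkdir -p pics; python3 - <<'E'
from cell import robot
import cv2,numpy as np
np.set_printoptions(precision=4,suppress=True)
for n in ("scene","top"):
    c=robot.read_camera(n); cv2.imwrite(f"pics/{n}0.png",c["image"][:,:,::-1]); print(n,c["fx"],c["fy"],c["cx"],c["cy"]);print(c["pose"])
print(robot.observe())
E
```

```text
pics
scene 455.51653379403746 455.51653379403746 277.73142579079524 208.8684005506663
[[-0.876  -0.2033  0.4373 -0.0224]
 [-0.482   0.3425 -0.8065  0.934 ]
 [ 0.0142 -0.9173 -0.398   0.5694]
 [ 0.      0.      0.      1.    ]]
top 523.9778035975199 523.9778035975199 285.49195713200095 212.1237009764434
[[ 0.0088 -0.9805  0.1964  0.2781]
 [-0.9999 -0.0102 -0.0062 -0.0243]
 [ 0.0081 -0.1963 -0.9805  1.22  ]
 [ 0.      0.      0.      1.    ]]
{'time': 0.1, 'qpos': array([-1.351 ,  0.3427,  1.5249,  0.    ,  1.2754, -0.146 ]), 'qvel': array([-0.0008,  0.0001, -0.0035,  0.0004, -0.0009, -0.001 ]), 'joint_efforts': array([  0.0019, -43.2004, -24.4693,   0.0719,   0.0527,  -0.0001]), 'tool_pos': array([ 0.1878, -0.4902,  0.4041]), 'tool_rot': array([-3.1402, -0.0002,  0.3658]), 'contact_force': array([-0.6884,  0.6155,  0.4556]), 'torque': array([0.0324, 0.0177, 0.0184]), 'grip_force': 0.0, 'opening': 0.09168815251253319}
```

View pics/scene0.png

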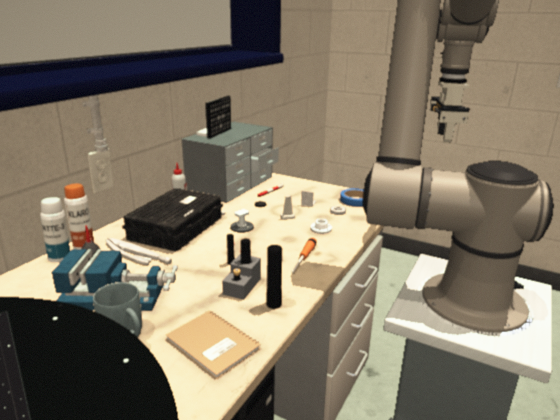

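View pics/top0.png

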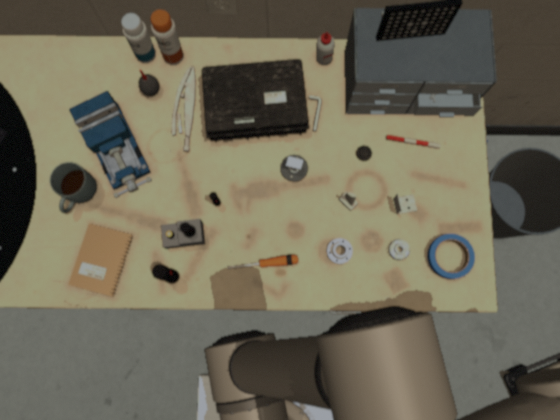

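The scene view shows the post at (241,218), upright grey parts at (287,207) and (307,199), flange at (320,226) and gear at (338,210). Torch candidates there are the holder one at (245,252), a slim one at (230,248) and a large one at (274,275). In the top view the same things are the post at (293,166), grey parts at (348,201) and (405,203), holder (183,232), slim torch (215,199) and large torch (165,272). The barrel in the holder is the one that fits. I'll confirm in one enlarged crop.

```bash
python3 - <<'E'
import cv2,numpy as np
t=cv2.imread("pics/top0.png");s=cv2.imread("pics/scene0.png")
def c(i,x,y,w=66,h=50): return cv2.resize(i[y-h//2:y+h//2,x-w//2:x+w//2],(396,300),interpolation=cv2.INTER_CUBIC)
cv2.imwrite("pics/crop1.png",np.vstack([np.hstack([c(t,376,202,92,70),c(t,300,168)]),np.hstack([c(t,190,225),c(s,297,207)])]))
E
```

```text
(no output)
```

View pics/crop1.png

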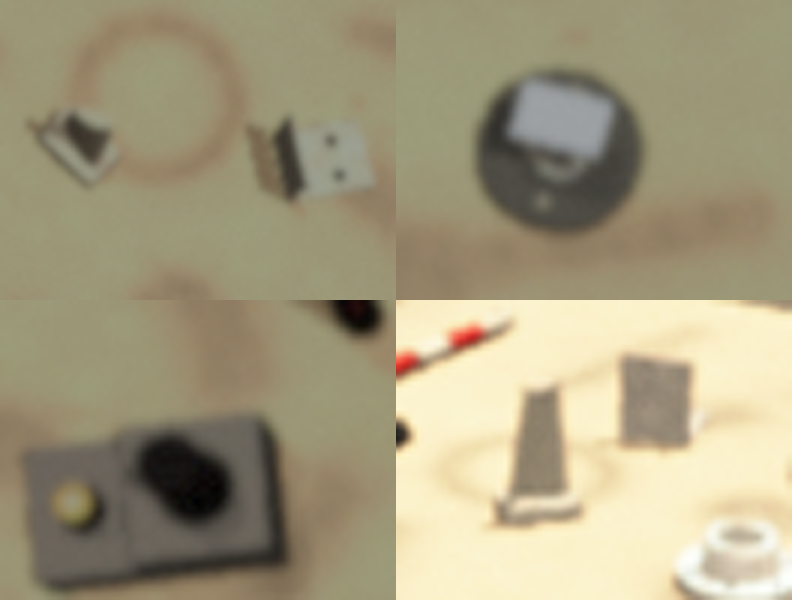

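```bash
cat > h.py <<'E'
import numpy as np,cv2
from scipy.spatial.transform import Rotation as R
np.set_printoptions(precision=4,suppress=True)
from cell import robot
def snap(n,f=None):
    c=robot.read_camera(n)
    c["name"]=n
    if f: cv2.imwrite(f"pics/{f}.png",c["image"][:,:,::-1])
    return c
def ray(c,u,v):
    x=(u-c["cx"])/c["fx"];y=(v-c["cy"])/c["fy"]
    if c["name"]=="wrist":
        r=np.hypot(x,y)+1e-12;d=np.array([x/r*np.sin(r),y/r*np.sin(r),np.cos(r)])
    else: d=np.array([x,y,1.])
    d=c["pose"][:3,:3]@d;return c["pose"][:3,3],d/np.linalg.norm(d)
def plane(c,u,v,z):
    o,d=ray(c,u,v);return o+d*(z-o[2])/d[2]
def cross(*rs):
    A=0;b=0
    for o,d in rs:
        P=np.eye(3)-np.outer(d,d);A=A+P;b=b+P@o
    p=np.linalg.solve(A,b);return p,[np.linalg.norm(np.cross(p-o,d)) for o,d in rs]
def tool():
    s=robot.observe();return np.array(s["tool_pos"]),R.from_euler("xyz",s["tool_rot"]).as_matrix(),s
E
python3 - <<'E'
from h import *
t=snap("top");s=snap("scene")
print("post top",plane(t,294.3,162.5,.05),"blade",plane(t,349,203,.01),"holder torch tail",plane(t,179.6+.4+ -0,220,.108))
# head corners in crop1 (quadrant origin 396,0; scale 6; src origin 267,143)
for u,v in [(522,77),(617,97),(602,160),(508,137)]: print(plane(t,267+(u-396)/6,143+v/6,.05))
# cell & block corners, crop origin (157,200)
print("tail",plane(t,157+167/6,200+160/6,.108),"cell",plane(t,157+72/6,200+198/6,.059))
for u,v in [(112,125),(262,118),(275,250),(130,268)]: print("blk",plane(t,157+u/6,200+v/6,.056))
print("cross post",cross(ray(t,294.3,162.5),ray(s,241,213)))
# tool->camera of wrist
w=snap("wrist","w0");p,M,_=tool();print(M.T@(w["pose"][:3,3]-p),M.T@w["pose"][:3,:3],w["fx"],w["cx"],w["cy"]);print(p,M)
E
```

```text
post top [ 0.6301 -0.0511  0.05  ] blade [ 0.544 -0.182  0.01 ] holder torch tail [0.4811 0.1958 0.108 ]
[ 0.6461 -0.0363  0.05  ]
[ 0.6384 -0.0732  0.05  ]
[ 0.6131 -0.0675  0.05  ]
[ 0.6219 -0.0311  0.05  ]
tail [0.4667 0.1847 0.108 ] cell [0.4602 0.2287 0.059 ]
blk [0.4886 0.2158 0.056 ]
blk [0.4919 0.1596 0.056 ]
blk [0.4419 0.1527 0.056 ]
blk [0.4346 0.2064 0.056 ]
cross post (array([ 0.6311, -0.0516,  0.0441]), [np.float64(0.0008750728112799202), np.float64(0.0008750728112801043)])
[ 0.0655 -0.0012  0.0199] [[-0.0001 -0.9682 -0.2504]
 [ 1.      0.     -0.0004]
 [ 0.0004 -0.2504  0.9682]] 325.19226210127806 277.1870705430786 214.53653838829956
[ 0.1878 -0.4902  0.4044] [[ 0.9338  0.3577 -0.0002]
 [ 0.3577 -0.9338  0.0007]
 [ 0.0001 -0.0007 -1.    ]]
```

Crop confirms it: the blade, an upright tapering plate on a rectangular base, is at top (348,201) and scene (287,207). The bent plate with two holes at (405,203) is the bracket. The post head is at (294,162) and the torch is in the holder with its tail at about (185,227), beside the brass-ended cell. Moving to look at the blade from close by.

The manual's scale: shifts go in shares of 80 cm and turns go in shares of pi/2 rad. Converting my numbers, 0.037 m / 0.8 = 0.0463, -0.0135 m / 0.8 = -0.0169.

>>> pendant([
  [[0.0463,-0.0169,0.0025],[0,0,0]],
  [[0.0463,-0.0169,0.0025],[0,0,0]],
  [[0.0463,-0.0169,0.0025],[0,0,0]],
  [[0.0463,-0.0169,0.0025],[0,0,0]],
  [[0.0463,-0.0169,0.0025],[0,0,0]],
  [[0.0463,-0.0169,0.0025],[0,0,0]],
  [[0.0463,-0.0169,0.0025],[0,0,0]],
  [[0.0463,-0.0169,0.0025],[0,0,0]],
], aperture=0.06)

```text
time: 0.92
tool_pos: [0.4267, -0.282, 0.3887]
tool_rot: [3.141, -0.0, 0.366]
contact_force: [0.5, -0.6, -0.1]
opening: 0.0601
grip_force: 0.0
```

>>> pendant([
  [[0.045,-0.0163,0.0025],[0,0,0]],
  [[0.045,-0.0163,0.0025],[0,0,0]],
  [[0.045,-0.0163,0.0025],[0,0,0]],
  [[0.045,-0.0163,0.0025],[0,0,0]],
  [[0,0,0],[0,0,-0.0668]],
  [[0,0,0],[0,0,-0.0668]],
  [[0,0,0],[0,0,-0.0668]],
  [[0,0,0],[0,0,-0.0668]],
])

```text
time: 1.58
tool_pos: [0.5417, -0.183, 0.3803]
tool_rot: [-3.141, 0.0, 0.792]
contact_force: [-0.4, -0.3, 0.7]
opening: 0.0605
grip_force: 0.0
```

```bash
python3 - <<'E'
from h import *
w=snap("wrist");p,M,s=tool();print(p,s["tool_rot"],s["time"],s["qpos"])
for q in ((.544,-.182,.01),(.544,-.182,.07)):
    d=w["pose"][:3,:3].T@(np.array(q)-w["pose"][:3,3]);th=np.arctan2(np.hypot(*d[:2]),d[2]);print(np.array([w["cx"],w["cy"]])+w["fx"]*th*d[:2]/np.hypot(*d[:2]))
im=w["image"][:,:,::-1];cv2.imwrite("pics/w1.png",im)
np.save("pics/w1.npy",w["pose"])
E
```

```text
[ 0.5416 -0.1832  0.3804] [-3.1411  0.0003  0.7977] 1.6333 [-0.4602  0.447   1.4303 -0.0001  1.2649  0.313 ]
[279.8502 190.6797]
[280.3226 202.4219]
```

```bash
python3 - <<'E'
import cv2
i=cv2.imread("pics/w1.png");cv2.imwrite("pics/w1c.png",cv2.resize(i[130:270,190:370],(720,560),interpolation=cv2.INTER_CUBIC))
E
```

```text
(no output)
```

View pics/w1c.png

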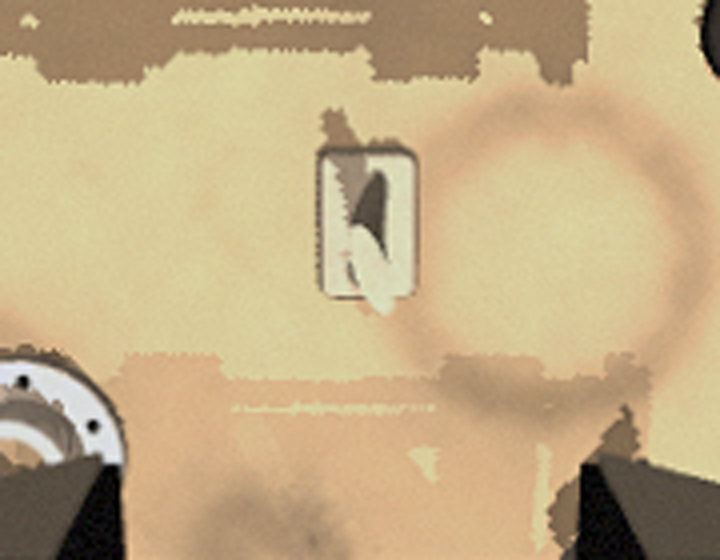

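```bash
python3 - <<'E'
from h import *
w=snap("wrist");t=snap("top");p,M,s=tool()
P=[]
for u,v in [(322,151),(414,151),(416,296),(322,296)]:
    q=plane(w,190+u/4,130+v/4,.01);P.append(q);print(q)
P=np.array(P);print("c",P.mean(0),"sizes",np.linalg.norm(P-np.roll(P,-1,0),axis=1))
e=(P[0]+P[1]-P[2]-P[3]);print("long dir deg",np.degrees(np.arctan2(e[1],e[0])))
g=M.T@(P.mean(0)-p);print("centre in tool",g,s["tool_rot"])
a=plane(w,190+352/4,130+230/4,.07);b=plane(w,190+390/4,130+312/4,.07);print("tip",a,b,(a+b)/2)
# heights by two views: base near corner in top (350.9,210),right (357.4,201.9)
for i,(u,v) in ((3,(350.9,210)),(2,(357.4,201.9))): 
  for k in range(4): print(k,cross(ray(t,u,v),ray(w,190+[322,414,416,322][k]/4,130+[151,151,296,296][k]/4)))
  
E
```

```text
[ 0.5543 -0.157   0.01  ]
[ 0.5721 -0.1743  0.01  ]
[ 0.5447 -0.2038  0.01  ]
[ 0.5261 -0.1856  0.01  ]
c [ 0.5493 -0.1802  0.01  ] sizes [0.0249 0.0403 0.026  0.0402]
long dir deg 46.25805191674028
centre in tool [0.0079 0.0033 0.3705] [-3.1414  0.0002  0.7832]
tip [ 0.552  -0.1707  0.07  ] [ 0.5449 -0.1905  0.07  ] [ 0.5485 -0.1806  0.07  ]
0 (array([ 0.5442, -0.178 , -0.0551]), [np.float64(0.017279149013154745), np.float64(0.017279149013154707)])
1 (array([ 0.5641, -0.2022, -0.1673]), [np.float64(0.0077475786439264475), np.float64(0.0077475786439264414)])
2 (array([ 0.538 , -0.2018, -0.0316]), [np.float64(0.010148614522702588), np.float64(0.010148614522702595)])
3 (array([ 0.5265, -0.1855,  0.0128]), [np.float64(0.00029812522954058353), np.float64(0.0002981252295405697)])
0 (array([ 0.5495, -0.1781,  0.0224]), [np.float64(0.02259015067806767), np.float64(0.02259015067806765)])
1 (array([ 0.5667, -0.1988, -0.0724]), [np.float64(0.01518410993902376), np.float64(0.015184109939023775)])
2 (array([ 0.5454, -0.2016,  0.0172]), [np.float64(0.0007441841698132218), np.float64(0.0007441841698132587)])
3 (array([ 0.5349, -0.1861,  0.0628]), [np.float64(0.008019032300409406), np.float64(0.008019032300409356)])
```

Crop shows the base nearly square to the image, corners (322,151) to (416,296) in the crop. The blade on it is twisted: its tip edge runs (352,230) to (390,312), about 24° off the base. Measured base size is about 26x40 mm and the height about 13 to 17 mm, which fits. I'll grip low, turned a little toward the mid section.

Converted, 0.03 m / 0.8 = 0.0375, 0.0033 m / 0.8 = 0.0041, -0.11 rad / 1.5708 = -0.07.

>>> pendant([
  [[0.01,0.0041,0.0125],[0,0,-0.07]],
  [[0,0,0.0375],[0,0,0]],
  [[0,0,0.0375],[0,0,0]],
  [[0,0,0.0375],[0,0,0]],
  [[0,0,0.0375],[0,0,0]],
  [[0,0,0.0375],[0,0,0]],
  [[0,0,0.0188],[0,0,0]],
  [[0,0,0.0125],[0,0,0]],
])

```text
time: 2.4
tool_pos: [0.5488, -0.18, 0.1933]
tool_rot: [-3.138, 0.001, 0.892]
contact_force: [-0.3, 0.7, 0.1]
opening: 0.06
grip_force: 0.0
```

>>> pendant([
  [[0,0,0],[0,0,0]],
  [[0,0,0],[0,0,0]],
  [[0,0,0],[0,0,0]],
  [[0,0,0],[0,0,0]],
  [[0,0,0],[0,0,0]],
  [[0,0,0],[0,0,0]],
], aperture=0.0, squeeze=10)

```text
time: 2.9
tool_pos: [0.5497, -0.1802, 0.1967]
tool_rot: [3.14, -0.0, 0.896]
contact_force: [0.6, -0.7, -0.5]
opening: 0.0247
grip_force: 0.0
```

```bash
python3 - <<'E'
from h import *
w=snap("wrist");i=w["image"][:,:,::-1];cv2.imwrite("pics/w2.png",cv2.resize(i[150:360,140:420],(800,600),interpolation=cv2.INTER_CUBIC));print(tool()[2]["qpos"])
E
```

```text
[-0.4493  0.6723  1.6074 -0.0001  0.8606  0.2259]
```

View pics/w2.png

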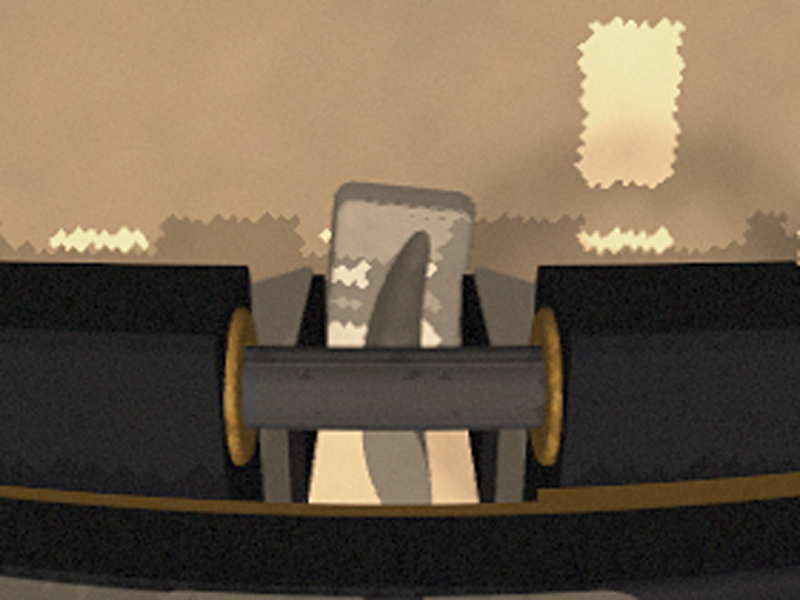

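The fingers, at (285,390) and (500,390), are still closing round the blade. The base edge is at (335..475,195) and nothing touches yet, so I'll keep closing.

>>> pendant([
  [[0,0,0],[0,0,0]],
  [[0,0,0],[0,0,0]],
  [[0,0,0],[0,0,0]],
  [[0,0,0],[0,0,0]],
  [[0,0,0],[0,0,0]],
  [[0,0,0],[0,0,0]],
], aperture=0.0, squeeze=10)

```text
time: 3.45
tool_pos: [0.5496, -0.1802, 0.196]
tool_rot: [3.141, -0.0, 0.896]
contact_force: [-0.7, 0.7, 4.1]
opening: 0.0106
grip_force: 10.0
```

```bash
python3 - <<'E'
from h import *
w=snap("wrist");i=w["image"][:,:,::-1];cv2.imwrite("pics/w3.png",cv2.resize(i[150:360,140:420],(800,600),interpolation=cv2.INTER_CUBIC))
E
```

```text
(no output)
```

View pics/w3.png

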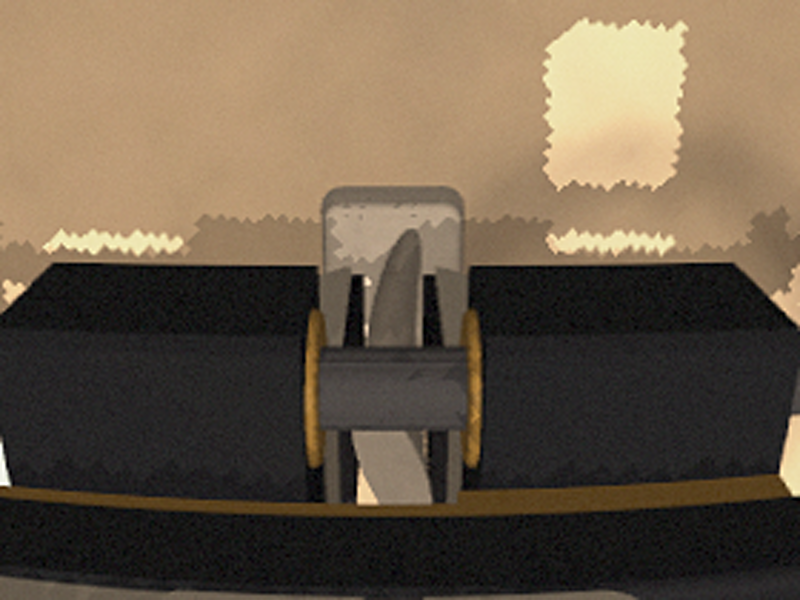

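The base has turned to align with the gripper, with edges at x=322 and 463 and the finger gap centred at 394. The opening is 10.6 mm, which matches the blade. Lifting, and measuring the post head from the earlier pictures and a wrist view.

Converted, -0.04 m / 0.8 = -0.05, -0.03 m / 0.8 = -0.0375, -0.113 rad / 1.5708 = -0.0719.

>>> pendant([
  [[0,0,-0.025],[0,0,0]],
  [[0,0,-0.05],[0,0,0]],
  [[0,0,-0.05],[0,0,0]],
  [[0,0,-0.0375],[0,0,0]],
  [[0,0,0],[0,0,-0.0719]],
  [[0,0,0],[0,0,-0.0719]],
  [[0,0,0],[0,0,-0.0719]],
  [[0,0,0],[0,0,-0.0719]],
], squeeze=15)

```text
time: 4.17
tool_pos: [0.5493, -0.1801, 0.3254]
tool_rot: [-3.141, -0.0, 1.353]
contact_force: [-0.4, 0.5, -1.3]
opening: 0.0105
grip_force: 15.0
```

```bash
python3 - <<'E'
from h import *
t=snap("top");s=snap("scene")
p,M,st=tool();print(p,st["tool_rot"],st["opening"],st["time"])
def head(img,x,y):
    h=cv2.cvtColor(img,cv2.COLOR_BGR2HSV)[y-25:y+25,x-30:x+30].astype(int)
    m=((h[...,2]>130)&(h[...,1]<60)).astype(np.uint8)
    n,l,S,C=cv2.connectedComponentsWithStats(m);k=1+np.argmax(S[1:,4])
    pts=np.argwhere(l==k)[:,::-1].astype(np.float32)+[x-30,y-25]
    print(S[k],C[k]+[x-30,y-25]);return pts
T=head(cv2.imread("pics/top0.png"),294,163)
P=np.array([plane(t,u,v,.05)[:2] for u,v in T],np.float32)*1000
print(cv2.minAreaRect(P),P.mean(0))
S=head(cv2.imread("pics/scene0.png"),241,213)
P2=np.array([plane(s,u,v,.05)[:2] for u,v in S],np.float32)*1000
print(cv2.minAreaRect(P2),P2.mean(0))
print(cross(ray(t,*T.mean(0)),ray(s,*S.mean(0))))
E
```

```text
[ 0.5493 -0.1801  0.3252] [-3.1406 -0.0001  1.349 ] 0.010604010759158868 4.2667
[  0   6  39  31 748] [278.8048 157.3342]
((638.7271118164062, -24.765338897705078), (72.60094451904297, 88.29480743408203), 0.9659814834594727) [642.2599 -14.9851]
[   0    0   60   50 1525] [245.1548 214.7698]
((630.535400390625, -64.60995483398438), (151.96665954589844, 346.6147766113281), 29.71209716796875) [608.5312 -41.4958]
(array([ 0.6207, -0.0234,  0.0579]), [np.float64(0.02002339382698278), np.float64(0.02002339382698298)])
```

```bash
python3 - <<'E'
from h import *
t=snap("top");s=snap("scene")
def head(img,x,y,vmin):
    c=img[y-20:y+20,x-20:x+20].astype(int);b,g,r=c[...,0],c[...,1],c[...,2]
    m=((b>r-8)&(g>vmin)).astype(np.uint8)
    n,l,S,C=cv2.connectedComponentsWithStats(m);k=l[20,20] or 1+np.argmax(S[1:,4])
    print(S[k],C[k]+[x-20,y-20],c[20,20]);return np.argwhere(l==k)[:,::-1].astype(np.float32)+[x-20,y-20]
T=head(cv2.imread("pics/top0.png"),294,162,115)
P=np.array([plane(t,u,v,.05)[:2] for u,v in T],np.float32)*1000
print(cv2.minAreaRect(P),P.mean(0))
w,V=np.linalg.eigh(np.cov(P.T));print(np.sqrt(12*w),np.degrees(np.arctan2(V[1,1],V[0,1])))
S=head(cv2.imread("pics/scene0.png"),241,213,150)
P2=np.array([plane(s,u,v,.05)[:2] for u,v in S],np.float32)*1000
print(cv2.minAreaRect(P2),P2.mean(0))
print(cross(ray(t,*T.mean(0)),ray(s,*S.mean(0))))
E
```

```text
[ 12  14  17  14 167] [294.1916 162.2395] [163 160 156]
((630.7642822265625, -50.934814453125), (36.81349182128906, 26.659339904785156), 71.53325653076172) [630.7554 -50.8363]
[25.761  35.9507] 74.80874182415654
[16 17 10  4 24] [241.5    211.5833] [247 254 252]
((626.7413330078125, -48.72383117675781), (25.72024154663086, 16.532495498657227), 70.54006958007812) [626.8518 -49.4582]
(array([ 0.6298, -0.0515,  0.049 ]), [np.float64(0.0013731167448167607), np.float64(0.0013731167448168752)])
```

Converted, 0.024 m / 0.8 = 0.03, 0.0214 m / 0.8 = 0.0268.

>>> pendant([
  [[0.03,0.0156,0],[0,0,0]],
  [[0.03,0.0156,0],[0,0,0]],
  [[0.03,0.0156,0],[0,0,0]],
  [[0.0268,0.0165,0],[0,0,0]],
  [[0,0,0],[0,0,0]],
  [[0,0,0],[0,0,0]],
])

```text
time: 4.87
tool_pos: [0.6199, -0.0993, 0.3251]
tool_rot: [-3.141, 0.0, 1.348]
contact_force: [0.2, -0.2, -0.6]
opening: 0.0104
grip_force: 15.0
```

```bash
python3 - <<'E'
from h import *
w=snap("wrist","w4");p,M,st=tool();print(p,st["tool_rot"],st["time"])
im=w["image"].astype(int)
q=np.array([.6305,-.051,.05]);d=w["pose"][:3,:3].T@(q-w["pose"][:3,3]);th=np.arctan2(np.hypot(*d[:2]),d[2]);c=np.array([w["cx"],w["cy"]])+w["fx"]*th*d[:2]/np.hypot(*d[:2]);print("expect",c)
x,y=c.astype(int);cv2.imwrite("pics/w4c.png",cv2.resize(w["image"][y-60:y+60,x-80:x+80,::-1],(800,600),interpolation=cv2.INTER_CUBIC));print(x,y)
E
```

```text
[ 0.6194 -0.1001  0.3251] [-3.1405  0.0005  1.3469] 4.9167
expect [279.5042 154.7802]
279 154
```

View pics/w4c.png

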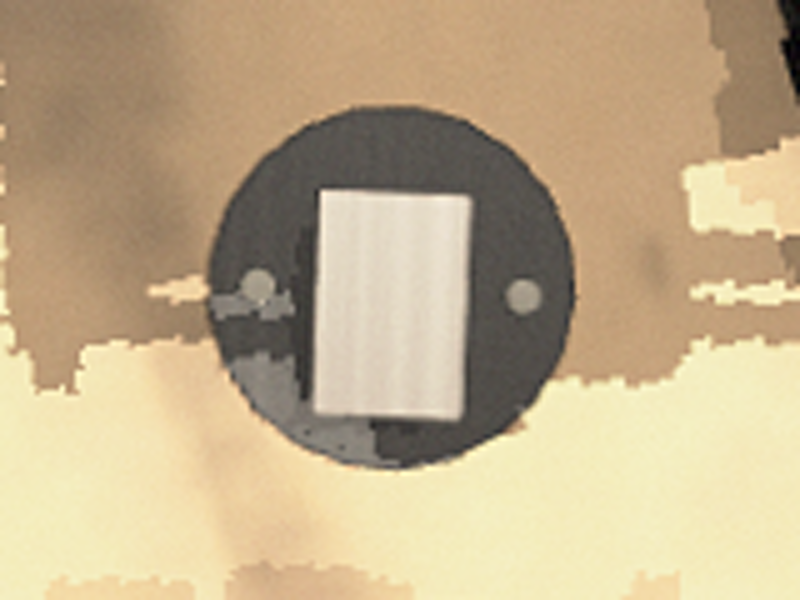

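The wrist crop shows the head clearly, with corners (320,191), (472,195), (464,419) and (314,414), centred on the dark foot.

```bash
python3 - <<'E'
from h import *
w=snap("wrist");p,M,st=tool();M=R.from_euler("xyz",[np.pi,0,1.348]).as_matrix()
P=np.array([plane(w,199+u/5,94+v/5,.05) for u,v in [(320,191),(472,195),(464,419),(314,414)]])
print(P.mean(0),np.linalg.norm(P-np.roll(P,-1,0),axis=1))
e=P[0]+P[1]-P[2]-P[3];print(np.degrees(np.arctan2(e[1],e[0])),p,st["tool_rot"])
print("tool delta",M.T@(P.mean(0)-p))
F=np.array([plane(w,199+u/5,94+v/5,.008) for u,v in [(209,287),(575,287),(392,106),(392,469)]]);print(F.mean(0),np.linalg.norm(F[0]-F[1]))
t=snap("top");print(cross(ray(w,199+392.5/5,94+305/5),ray(t,294.2,162.3)))
E
```

```text
[ 0.6283 -0.0517  0.05  ] [0.0236 0.0355 0.0238 0.0353]
75.39714938658435 [ 0.6191 -0.1007  0.3253] [-3.1405  0.0004  1.3463]
tool delta [ 0.0498 -0.0018  0.2753]
[ 0.6283 -0.0514  0.008 ] 0.0668922181850552
(array([ 0.6284, -0.051 ,  0.0574]), [np.float64(0.0002664135351155565), np.float64(0.000266413535115567)])
```

Converted, 0.03 m / 0.8 = 0.0375, 0.025 m / 0.8 = 0.0313, 0.032 rad / 1.5708 = 0.0204.

>>> pendant([
  [[0.0313,-0.0013,0],[0,0,0.0204]],
  [[0.0306,-0.001,0],[0,0,0]],
  [[0,0,0],[0,0,0]],
  [[0,0,0.0375],[0,0,0]],
  [[0,0,0.0375],[0,0,0]],
  [[0,0,0.0125],[0,0,0]],
  [[0,0,0.005],[0,0,0]],
  [[0,0,0],[0,0,0]],
])

```text
time: 5.68
tool_pos: [0.6293, -0.0526, 0.2514]
tool_rot: [-3.14, 0.0, 1.315]
contact_force: [-0.4, -0.2, 0.6]
opening: 0.0105
grip_force: 15.0
```

```bash
python3 - <<'E'
from h import *
s=snap("scene");w=snap("wrist")
p,M,st=tool();print(p,st["tool_rot"],st["contact_force"],st["time"])
a=cv2.resize(s["image"][155:255,190:290],(400,400),interpolation=cv2.INTER_CUBIC);b=cv2.resize(w["image"][150:290,210:350],(400,400),interpolation=cv2.INTER_CUBIC)
cv2.imwrite("pics/p5.png",np.hstack([a,b])[:,:,::-1])
E
```

```text
[ 0.63   -0.0524  0.2533] [ 3.1391 -0.      1.315 ] [0.5498 0.1763 0.6601] 5.7833
```

View pics/p5.png

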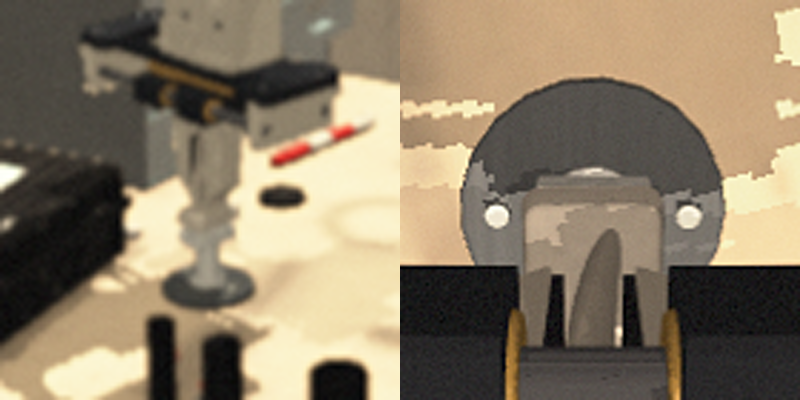

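Blade base is at x 524 to 662 over the foot at 460 to 723, bolts at 497 and 688, so it is centred sideways to within about 1 mm and a few mm above the head. Lowering gently.

Converted, 0.003 m / 0.8 = 0.0038, 0.002 m / 0.8 = 0.0025.

>>> pendant([
  [[0,0,0.0038],[0,0,0]],
  [[0,0,0.0025],[0,0,0]],
  [[0,0,0],[0,0,0]],
  [[0,0,0],[0,0,0]],
])

```text
time: 6.12
tool_pos: [0.6296, -0.0517, 0.2471]
tool_rot: [3.141, 0.0, 1.316]
contact_force: [-0.5, 0.4, -0.1]
opening: 0.0103
grip_force: 15.0
```

>>> pendant([
  [[0,0,0.0013],[0,0,0]],
  [[0,0,0],[0,0,0]],
  [[0,0,0],[0,0,0]],
])

```text
time: 6.37
tool_pos: [0.6297, -0.0518, 0.2461]
tool_rot: [3.141, 0.0, 1.316]
contact_force: [-0.3, 1.0, 1.4]
opening: 0.0104
grip_force: 15.0
```

>>> pendant([
  [[0,0,0.0013],[0,0,0]],
  [[0,0,0],[0,0,0]],
  [[0,0,0],[0,0,0]],
])

```text
time: 6.62
tool_pos: [0.6296, -0.0517, 0.246]
tool_rot: [3.14, 0.0, 1.316]
contact_force: [-3.0, 0.4, 7.4]
opening: 0.0104
grip_force: 15.0
```

```bash
python3 - <<'E'
from h import *
for i in range(3): st=(snap("top"),tool()[2])[1];print(st["tool_pos"],st["contact_force"])
E
```

```text
[ 0.6296 -0.0517  0.246 ] [-1.2699  0.0914  7.8272]
[ 0.6296 -0.0517  0.246 ] [-1.4014  0.5225  7.6313]
[ 0.6296 -0.0517  0.246 ] [-2.443   0.603   7.5412]
```

Converted, -0.0008 m / 0.8 = -0.001.

>>> pendant([
  [[0,0,-0.001],[0,0,0]],
  [[0,0,0],[0,0,0]],
], aperture=0.03)

```text
time: 6.93
tool_pos: [0.6295, -0.0517, 0.2457]
tool_rot: [3.141, 0.0, 1.316]
contact_force: [-1.4, 0.1, -0.7]
opening: 0.0195
grip_force: 0.0
```

>>> pendant([
  [[0,0,0],[0,0,0]],
  [[0,0,0],[0,0,0]],
  [[0,0,0],[0,0,0]],
  [[0,0,0],[0,0,0]],
], aperture=0.05)

```text
time: 7.27
tool_pos: [0.6295, -0.0518, 0.2453]
tool_rot: [-3.141, 0.0, 1.316]
contact_force: [0.5, 0.2, -0.9]
opening: 0.0457
grip_force: 0.0
```

>>> pendant([
  [[0,0,-0.0188],[0,0,0]],
  [[0,0,-0.0375],[0,0,0]],
  [[0,0,-0.05],[0,0,0]],
  [[0,0,-0.05],[0,0,0]],
  [[-0.0375,0,0],[0,0,0]],
  [[-0.0375,0,0],[0,0,0]],
  [[0,0,0],[0,0,0]],
])

```text
time: 7.85
tool_pos: [0.6134, -0.1138, 0.3714]
tool_rot: [3.14, 0.002, 1.313]
contact_force: [0.4, 0.3, 0.1]
opening: 0.05
grip_force: 0.0
```

```bash
python3 - <<'E'
from h import *
s=snap("scene");w=snap("wrist");t=snap("top")
p,M,st=tool();print(p,st["tool_rot"],st["qpos"])
f=lambda i:cv2.resize(i,(400,400),interpolation=cv2.INTER_CUBIC)
a=f(s["image"][155:255,190:290]);b=f(w["image"][100:240,210:350])
cv2.imwrite("pics/p6.png",np.hstack([a,b])[:,:,::-1])
E
```

```text
[ 0.6143 -0.1099  0.3702] [-3.1411 -0.0004  1.3148] [-0.2999  0.5511  1.2833  0.0004  1.3077 -0.044 ]
```

View pics/p6.png

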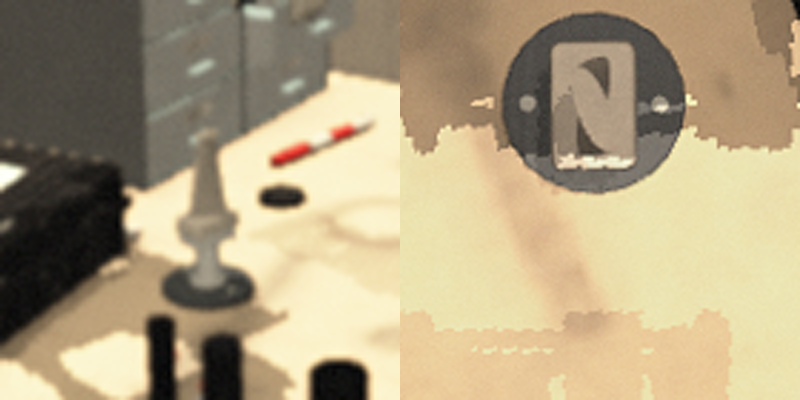

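```bash
python3 - <<'E'
from h import *
w=snap("wrist");t=snap("top");s=snap("scene")
g=lambda L,z:np.array([plane(w,210+(u-400)*.35,100+v*.35,z) for u,v in L])
B=g([(551,42),(635,42),(636,167),(553,168)],.06);F=g([(502,102),(686,102),(594,12),(594,193)],.008)
print("base",B.mean(0),"foot",F.mean(0),np.linalg.norm(B-np.roll(B,-1,0),axis=1)); e=B[0]+B[1]-B[2]-B[3];print(np.degrees(np.arctan2(e[1],e[0])))
print("large torch top",cross(ray(t,158,268),ray(s,274,249)),"slim",cross(ray(t,212,194),ray(s,230,236)),"tail",cross(ray(t,184.8,226.7),ray(s,245,241)))
D=[(.525,.405,.342,1.524),(.5717,.3804,.447,1.4303),(.5784,.1955,.6723,1.6074),(.624,.3702,.5511,1.2833)]
A=[];b=[]
for r,z,q2,q3 in D:
    q=q2+q3;A+=[[1,0,np.sin(q2),np.sin(q),np.cos(q)],[0,1,np.cos(q2),np.cos(q),-np.sin(q)]];b+=[r,z]
x,res,_,sv=np.linalg.lstsq(np.array(A),np.array(b),rcond=None);print(x,np.array(A)@x-b,sv)
E
```

```text
base [ 0.6288 -0.0483  0.06  ] foot [ 0.629 -0.048  0.008] [0.0259 0.0392 0.0259 0.0395]
76.01807412335927
large torch top (array([0.3714, 0.2297, 0.1324]), [np.float64(0.0042632477408956326), np.float64(0.0042632477408956005)]) slim (array([0.5445, 0.1323, 0.0744]), [np.float64(0.0029519070687582683), np.float64(0.0029519070687585203)]) tail (array([0.466 , 0.1848, 0.1047]), [np.float64(0.001288762262271779), np.float64(0.0012887622622717125)])
[0.0037 0.0831 0.503  0.3814 0.0432] [-0.0002 -0.0003  0.0001 -0.      0.      0.      0.0001  0.0003] [3.452  2.8167 0.2579 0.2576 0.1301]
```

Blade stands upright on the head. Its base is centred on the foot within 0.3 mm (593.7,105 against 594,102.5 in the crop), and yaw agrees within 1°. Next the torch: its tail triangulates to (0.466, 0.185, 0.105), as described. The large one is 132 mm high at (0.371, 0.230) and the slim one is at (0.545, 0.132).

The manual's scale: shifts go in shares of 80 cm and turns go in shares of pi/2 rad. Converting my numbers, 0.0288 m / 0.8 = 0.036, -0.026 m / 0.8 = -0.0325.

>>> pendant([
  [[0.036,-0.0325,0],[0,0,0]],
  [[0.036,-0.0325,0],[0,0,0]],
  [[0.036,-0.0325,0],[0,0,0]],
  [[0.036,-0.0325,0],[0,0,0]],
  [[0.036,-0.0325,0],[0,0,0]],
  [[0.036,-0.0325,0],[0,0,0]],
  [[0.036,-0.0325,0],[0,0,0]],
])

```text
time: 8.73
tool_pos: [0.4878, 0.1334, 0.3705]
tool_rot: [3.142, -0.0, 1.317]
contact_force: [0.9, 0.9, 0.3]
opening: 0.05
grip_force: 0.0
```

>>> pendant([
  [[0,0,0],[0,0,-0.0681]],
  [[0,0,0],[0,0,-0.0681]],
  [[0,0,0],[0,0,-0.0681]],
  [[0,0,0],[0,0,-0.0681]],
  [[0,0,0],[0,0,-0.0681]],
  [[0,0,0],[0,0,-0.0681]],
  [[0,0,0],[0,0,0]],
  [[0,0,0],[0,0,0]],
])

```text
time: 9.4
tool_pos: [0.489, 0.1318, 0.3704]
tool_rot: [-3.141, -0.0, 1.956]
contact_force: [0.1, -0.8, -0.6]
opening: 0.0501
grip_force: 0.0
```

```bash
python3 - <<'E'
from h import *
w=snap("wrist");p,M,st=tool();print(p,st["tool_rot"],st["qpos"])
q=np.array([.466,.185,.108]);d=w["pose"][:3,:3].T@(q-w["pose"][:3,3]);th=np.arctan2(np.hypot(*d[:2]),d[2]);c=np.array([w["cx"],w["cy"]])+w["fx"]*th*d[:2]/np.hypot(*d[:2]);x,y=c.astype(int);x0=max(x-100,0);y0=max(y-75,0);print(c,x0,y0)
cv2.imwrite("pics/w7.png",cv2.resize(w["image"][y0:y0+150,x0:x0+200,::-1],(800,600),interpolation=cv2.INTER_CUBIC))
E
```

```text
[0.489  0.1317 0.3704] [-3.1415 -0.      1.9552] [ 0.1115  0.3395  1.6284 -0.      1.1738 -0.2729]
[277.4714 146.0855] 177 71
```

View pics/w7.png

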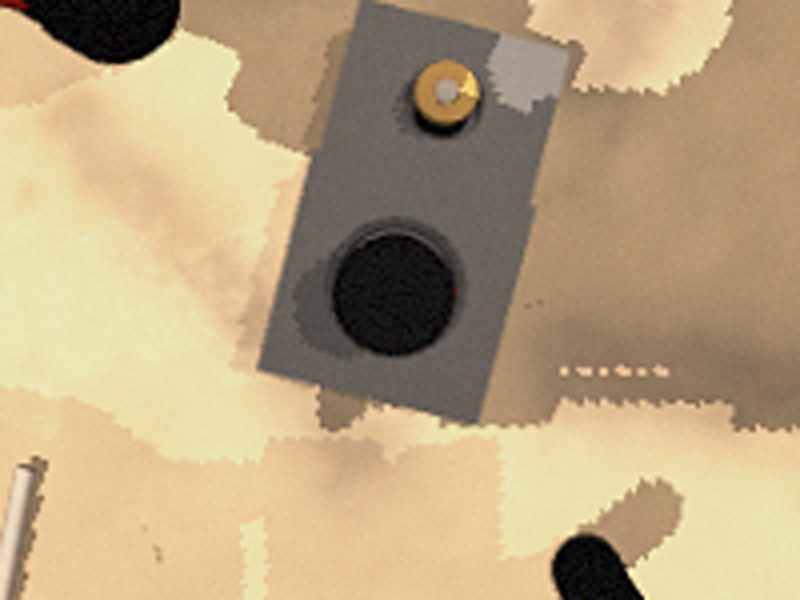

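Tail disc centred at (395,295) with a diameter of about 124 px in the crop. The brass cell is at (447,92), the big torch at upper left (110,10), the slim one at (590,570).

```bash
python3 - <<'E'
from h import *
w=snap("wrist");t=snap("top");p,M,st=tool()
f=lambda u,v:(177+u/4,71+v/4)
c=plane(w,*f(395,295),.108);print("tail",c,"diam",np.linalg.norm(plane(w,*f(333,295),.108)-plane(w,*f(458,295),.108)))
print("two views",cross(ray(w,*f(395,295)),ray(t,184.8,226.7)))
print("cell",plane(w,*f(447,92),.059)); print("big near edge",plane(w,*f(110,62),.13),plane(w,*f(178,5),.13))
print("tool delta",M.T@(c-p),p)
E
```

```text
tail [0.4645 0.1853 0.108 ] diam 0.023171134516891786
two views (array([0.4653, 0.1848, 0.1108]), [np.float64(0.0010026234207087842), np.float64(0.0010026234207087628)])
cell [0.4585 0.2302 0.059 ]
big near edge [0.404  0.2062 0.13  ] [0.4114 0.2193 0.13  ]
tool delta [ 0.0592 -0.0025  0.2625] [0.4891 0.1314 0.3705]
```

Converted, 0.03 m / 0.8 = 0.0375, 0.0292 m / 0.8 = 0.0365, -0.105 rad / 1.5708 = -0.0668.

>>> pendant([
  [[0.0375,-0.0016,0],[0,0,0]],
  [[0.0365,-0.0015,0],[0,0,0]],
  [[0,0,0],[0,0,-0.0668]],
  [[0,0,0],[0,0,-0.0668]],
  [[0,0,0],[0,0,-0.0668]],
  [[0,0,0.0375],[0,0,0]],
  [[0,0,0.0375],[0,0,0]],
  [[0,0,0.0313],[0,0,0]],
])

```text
time: 10.22
tool_pos: [0.4641, 0.1851, 0.2843]
tool_rot: [3.141, 0.0, 2.271]
contact_force: [0.8, 0.1, 0.4]
opening: 0.0498
grip_force: 0.0
```

>>> pendant([
  [[0,0,0.025],[0,0,0]],
  [[0,0,0.0188],[0,0,0]],
  [[0,0,0.0106],[0,0,0]],
  [[0,0,0],[0,0,0]],
  [[0,0,0],[0,0,0]],
])

```text
time: 10.63
tool_pos: [0.4647, 0.1851, 0.2422]
tool_rot: [-3.142, 0.0, 2.272]
contact_force: [-0.3, 0.5, 1.0]
opening: 0.0501
grip_force: 0.0
```

>>> pendant([
  [[0,0,0],[0,0,0]],
  [[0,0,0],[0,0,0]],
  [[0,0,0],[0,0,0]],
  [[0,0,0],[0,0,0]],
  [[0,0,0],[0,0,0]],
  [[0,0,0],[0,0,0]],
  [[0,0,0],[0,0,0]],
  [[0,0,0],[0,0,0]],
], aperture=0, squeeze=25)

```text
time: 11.3
tool_pos: [0.4646, 0.1851, 0.2425]
tool_rot: [3.141, 0.001, 2.273]
contact_force: [-1.3, -0.4, 6.1]
opening: 0.0244
grip_force: 25.0
```

Converted, -0.025 m / 0.8 = -0.0313, -0.02 m / 0.8 = -0.025.

>>> pendant([
  [[0,0,-0.0125],[0,0,0]],
  [[0,0,-0.0188],[0,0,0]],
  [[0,0,-0.025],[0,0,0]],
  [[0,0,-0.025],[0,0,0]],
  [[0,0,-0.025],[0,0,0]],
  [[0,0,-0.0313],[0,0,0]],
  [[0,0,-0.0313],[0,0,0]],
  [[0,0,0],[0,0,0]],
])

```text
time: 11.97
tool_pos: [0.4651, 0.1853, 0.382]
tool_rot: [3.134, 0.004, 2.273]
contact_force: [2.3, 0.4, -0.2]
opening: 0.0245
grip_force: 25.0
```

```bash
python3 - <<'E'
from h import *
s=snap("scene");w=snap("wrist");p,M,st=tool();print(p,st["tool_rot"],st["opening"],st["qpos"])
f=lambda i:cv2.resize(i,(400,400),interpolation=cv2.INTER_CUBIC)
cv2.imwrite("pics/p8.png",np.hstack([f(s["image"][150:310,180:340]),f(w["image"][100:340,160:400])])[:,:,::-1])
E
```

```text
[0.4643 0.185  0.3778] [3.1402 0.0008 2.2728] 0.02453695059145824 [ 0.2258  0.3201  1.6353 -0.0001  1.1845 -0.4762]
```

View pics/p8.png

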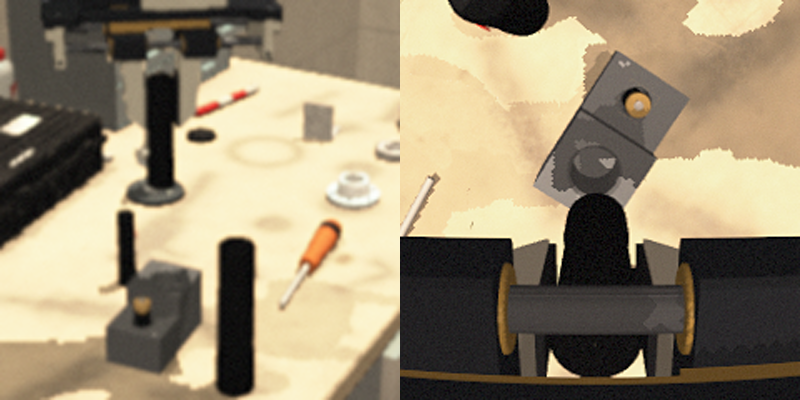

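The torch is out of the bore and held in line with the gripper. The scene crop shows it at (160,130), the empty bore shows at (597,165) in the wrist view, and the cell is untouched at (638,102). Carrying it over and turning.

Converted, 0.0231 m / 0.8 = 0.0289, -0.0205 m / 0.8 = -0.0256, 0.105 rad / 1.5708 = 0.0668.

>>> pendant([
  [[-0.0256,0.0289,0],[0,0,0]],
  [[-0.0256,0.0289,0],[0,0,0]],
  [[-0.0256,0.0289,0],[0,0,0]],
  [[-0.0256,0.0289,0],[0,0,0]],
  [[0,0,0],[0,0,0.0668]],
  [[0,0,0],[0,0,0.0668]],
  [[0,0,0],[0,0,0.0668]],
  [[0,0,0],[0,0,0.0668]],
])

```text
time: 12.73
tool_pos: [0.5879, 0.1819, 0.3745]
tool_rot: [-3.137, -0.0, 1.847]
contact_force: [0.4, -0.5, -1.3]
opening: 0.0246
grip_force: 25.0
```

>>> pendant([
  [[0,0,0],[0,0,0.0681]],
  [[0,0,0],[0,-0.07,0]],
  [[0,0,0],[0,-0.07,0]],
  [[0,0,0],[0,-0.07,0]],
  [[0,0,0],[0,-0.07,0]],
  [[0,0,0],[0,0,0]],
  [[0,0,0],[0,0,0]],
])

```text
time: 13.32
tool_pos: [0.5876, 0.1828, 0.3751]
tool_rot: [-3.137, 0.437, 1.749]
contact_force: [0.1, -0.2, -1.2]
opening: 0.0245
grip_force: 25.0
```

```bash
python3 -c "
from h import *
p,M,st=tool();print(p,M,st['qpos'])"
```

```text
[0.5876 0.1828 0.3751] [[-0.1604  0.9845  0.0709]
 [ 0.8917  0.1753 -0.4172]
 [-0.4232 -0.0037 -0.906 ]] [ 0.2732  0.5611  1.2895 -0.4448  1.3617  0.2056]
```

Converted, -0.115 rad / 1.5708 = -0.0732.

>>> pendant([
  [[0,0,0],[0,-0.0732,0]],
  [[0,0,0],[0,-0.0732,0]],
  [[0,0,0],[0,-0.0732,0]],
  [[0,0,0],[0,0,0]],
  [[0,0,0],[0,0,0]],
  [[0,0,0],[0,0,0]],
])

```text
time: 13.82
tool_pos: [0.588, 0.1818, 0.3766]
tool_rot: [-3.14, 0.78, 1.746]
contact_force: [0.5, 0.0, -0.2]
opening: 0.0243
grip_force: 25.0
```

```bash
python3 - <<'E'
from h import *
w=snap("wrist");p,M,st=tool();print(p,M[:,2],st['qpos'])
mid=np.array([.6285,-.051,.085]);lens=p+.2345*M[:,2];v=mid-lens;print("lens",lens,"dist",np.linalg.norm(v),"elev",np.degrees(np.arcsin(-M[2,2])))
print("tool delta",M.T@(mid-.3345*M[:,2]-p))
E
```

```text
[0.5881 0.1817 0.377 ] [ 0.122  -0.6933 -0.7103] [ 0.3338  0.5992  1.294  -0.7753  1.4515  0.3388]
lens [0.6167 0.0192 0.2105] dist 0.14424220272064867 elev 45.257840446360824
tool delta [ 0.0378 -0.0005  0.0392]
```

>>> pendant([
  [[0.0125,0,0.0125],[0,0,0]],
  [[0.0125,0,0.0125],[0,0,0]],
  [[0.0125,0,0.0125],[0,0,0]],
  [[0.0098,-0.0006,0.0115],[0,0,0]],
  [[0,0,0],[0,0,0]],
  [[0,0,0],[0,0,0]],
  [[0,0,0],[0,0,0]],
])

```text
time: 14.45
tool_pos: [0.5878, 0.1811, 0.3226]
tool_rot: [3.141, 0.785, 1.746]
contact_force: [0.4, 0.3, -1.4]
opening: 0.0247
grip_force: 25.0
```

```bash
python3 - <<'E'
from h import *
w=snap("wrist");s=snap("scene");p,M,st=tool();print(p,M[:,2],st['qpos'],st["contact_force"])
mid=np.array([.6285,-.051,.085]);lens=p+.2345*M[:,2];v=mid-lens;print("lens",lens,"dist",np.linalg.norm(v),"off",np.linalg.norm(np.cross(v,M[:,2])))
f=lambda i:cv2.resize(i,(400,400),interpolation=cv2.INTER_CUBIC)
cv2.imwrite("pics/p9.png",np.hstack([f(s["image"][110:290,160:340]),f(w["image"][40:340,130:430])])[:,:,::-1])
E
```

```text
[0.5879 0.1812 0.3233] [ 0.1242 -0.6958 -0.7074] [ 0.3337  0.6501  1.3596 -0.7932  1.3689  0.4234] [ 0.1759 -0.088  -1.342 ]
lens [0.617  0.018  0.1574] dist 0.10070067454683175 off 0.0018975280765226243
```

View pics/p9.png

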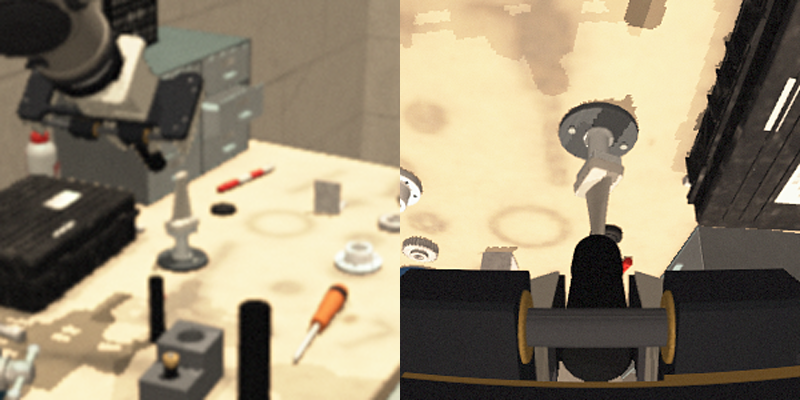

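The wrist view shows the torch, at (597,300), aimed along the line to the blade and its base at (598,180) with clear space between. In the scene crop the lens end at (160,168) is well off the blade at (182,200), which still stands on the post. One numeric check of the lens pixel.

```bash
python3 - <<'E'
from h import *
s=snap("scene");p,M,st=tool()
for q in (p+.2345*M[:,2],np.array([.6285,-.051,.085]),np.array([.6285,-.051,.12])):
    d=s["pose"][:3,:3].T@(q-s["pose"][:3,3]);u=s["cx"]+s["fx"]*d[0]/d[2];v=s["cy"]+s["fy"]*d[1]/d[2];print("pix",u,v,"crop",(u-160)/.45,(v-110)/.45)
print(st["opening"],st["grip_force"],np.abs(st["qvel"]).max())
E
```

```text
pix 229.80463260186133 183.52332251803585 crop 155.12140578191406 163.38516115119077
pix 241.0919604143042 199.79666721045226 crop 180.20435647623154 199.54814935656057
pix 240.86631187109128 188.070023690504 crop 179.70291526909173 173.48894153445335
0.02443643607890735 24.993094503879547 0.0036882385380234005
```

The predicted pixels match the picture: lens (155,163) and blade (180,200). Handing in.

```bash
python3 -c "
from cell import robot
print(robot.hand_in())"
```

```text
the job is handed in; nothing more can be done
None
```

I handed the job in with the blade standing upright and centred on the post head, and the torch held about 10 cm away, pointing about 45° down at the blade's middle; no verdict was shown.

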